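# Roll a sample tube out of its spring clips and start it on the roller mixer

## Task

Free the capped sample tube from the two spring clips of the rack by rolling it out sideways through their sprung open side (it cannot be pulled straight up), without wrenching it against the clips. Lay it gently in the groove on the rollers of the roller mixer, resting on all four rollers, and let go of it. Then switch the mixer on by pushing its toggle lever right over to its other side, and leave the jar, the weight and the dropper bottle on the worktop where they stand.

Things in the scene. Friction and masses are not known exactly. Their poses are not given: they have to be found in the camera images.
- tube_mid (a point): centre of the sample tube (on its axis, half-way along): a straight cylinder, bare metal with a white ribbed cap, 30 mm in diameter, 130 mm long, 0.09 to 0.18 kg. Its axis is this frame's y, the cap at +y. It starts lying level in the two clips of the rack. Bare metal and cap are equally good to hold.
- clip_rack: grey rack fixed to the worktop, base plate 110 mm (x) by 164 mm (y), 10 mm thick; origin under its centre. The tube lies along its y axis in two 15 mm wide clips at y = +-45 mm, with 75 mm free between them above the base plate. End plates at y = +-70 mm, 60 mm high, stop it sliding endways; they reach 8 mm to -x of the seat.
- clip_seat (a point): where the tube's centre starts, 55 mm above the rack's underside; axes of the rack. Each clip is a rigid steel hook passing under, behind (+x) and over the tube with 1.5 to 3 mm play; its top is 76 mm above the worktop and ends 5 mm to -x of the tube's axis, so the tube cannot rise straight up.
- clip_mouth (a point): point 45 mm to -x of the seat, same height, outside the open side of the clips. There a small sprung jaw per clip, 50 mm high at rest, bars the way: hinged below, it swings outward and down when the tube is pushed level towards -x (some 5 to 10 N for both), then springs back. With its centre at this point the tube is clear of the hooks and can be lifted.
- roller_mixer: white roller mixer fixed to the worktop; 110 mm (x) by 220 mm (y), origin under its centre; deck 17 mm high. Four black rubber rollers that do not turn, 28 mm in diameter, 16 mm wide, at x = +-21, y = +76 and -10 mm, centres 45 mm high, form a groove along y. Between the roller pairs 60 mm is clear above the deck. Brackets outside the rollers are 51 mm high.
- groove (a point): where the tube's centre is when it lies centred in the groove, 65 mm above the mixer's underside, at its x = 0, y = +33 mm; its y axis is the groove, axes as those of the mixer. The control box (51 mm high, 89 to 143 mm from this point towards -y) leaves the tube 24 mm of room at that end.
- mixer_switch (a joint): angle of the mixer's toggle lever: 0 leaning 0.5 rad from upright to the mixer's -x (off), 1.0 leaning 0.5 rad to its +x (on, the stop). It starts at 0 to 0.15 and stays where it is left; about 1 to 2 N at the knob moves it.
- mixer_switch_tip (a point): centre of the round black knob (26 mm in diameter) at the end of the lever, 60 mm from the pivot on a 10 mm thick steel stem; it swings in the mixer's x-z plane and is about 115 mm above the worktop when off or on, 122 mm upright.
- switch_pivot (a point): the lever's pivot, on the control box, 62 mm above the mixer's underside, at its x = 0, y = -83 mm; axes of the mixer. The grey housing round it is 65 mm high, 70 mm long in x (a dark round boss on it reaches 75 mm).
- cream_jar: small white jar with a black lid, 44 mm wide, 35 mm high, bystander; origin under its centre
- brass_weight: brass-coloured knobbed weight, 29 mm wide, 34 mm high, bystander; origin under its centre
- dropper_bottle: amber bottle with white cap, 34 mm wide, 92 mm high, bystander; origin under its centre

How it is judged:
By the outcome, as a careful person would: the job done as asked, in the order asked, and still so for the second after the job is handed in, with the robot touching nothing.
It also fails if it takes over 51 s, if anything falls off the work surface, if the arm or the gripper's body presses on something with over 40 N, if the wrist force passes 120 N, or if a joint passes its speed limit or range.

## Robot

A 6-joint arm with a two-finger parallel gripper is mounted at the origin on a cart in front of the work surface, level with it; the furniture and walls round the work are solid. World frame = base frame: x ahead of the robot, y to its left, z up, the work surface at z = 0. Lengths are in m, angles in rad, forces in N, time in s.
With the tool pointing down it reaches from about 0.35 to 0.775 m from the base axis. Payload 7.3 kg.
Tool frame: the origin (TCP) lies at the very end of the fingers, on their centre line; the grasp point (between the pads) lies 19 mm behind it (robot.grip_depth is the distance from the TCP to the grasp point, in m); z points along the fingers, y is the line along which they close (so a half turn about z gives the same grasp; the last joint's range is limited). The gripper opens to 92 mm and grips with 3 to 60 N. Pads are 19 mm wide; open, the fingers measure 130 mm over their backs; the gripper's body (75 mm by 190 mm) begins 47 mm behind the grasp point.
Start: joints at [-1.425, 0.342, 1.524, -0, 1.275, -0.146], TCP at [0.151, -0.503, 0.227] pointing down, gripper open.
Joint ranges: [-2.53, 2.53], [-0.77, 2.02], [0.04, 2.7], [-1, 4.14], [0.28, 2.66], [-3.11, 3.11]. Speed limits (rad/s): [2.57, 2.57, 3.14, 3.14, 3.14, 3.14].

## Interface

Orientations are given as a 3x3 rotation matrix whose columns are the frame's x, y, z axes.
In Python, from workcell import robot gives the robot as it stands.
- The arm moves only by the tool drive_tool, never from a script. Its argument "motion" is a list of rows, each an object with "travel": the shift along the world's x, y, z in units of 25 mm (1.0 is 25 mm), a list of three; "twist": the turn, a rotation vector about the world's x, y, z in units of 5 degrees (1.0 is 5 degrees), a list of three; "grip": the closure, from 0 (fully open) to 1 (shut). A call has 1 to 12 rows; each row shifts and turns the commanded pose from where the row before left it; what a row does not reach is not made up. A row lasts 1/12 s, in which the tool goes at most 41.7 mm and 7.16 degrees, less where a joint would pass 70% of its speed; a pose out of reach is approached as far as the arm can. A call is refused whole if a number of a shift passes 1 or a number of a turn 1, either way. A call with a gripper value outside its range is refused whole. The fingers move at their own pace and stop on an object; the grip force is fixed at half the most. Time passes only in rows, so rows that do not move let the fingers close. It gives the time, the measured TCP pose, the force, the opening and the grip force at its end, in the units of the state.
- robot.state(): the state, without advancing time (a new reading comes with each control period).
- robot.get_image(name): name is "scene" or "top" or "wrist"; returns the picture (384x512x3 uint8, blue, green, red); there is no depth.
- robot.calibration(name): a dict with "K" (3x3 intrinsics, pixels), "dist_coeffs" ([k1, k2, p1, p2, k3] as OpenCV has them; the pictures are not rectified), "rvec" (rotation vector, rad) and "tvec" (3), from world to camera coordinates, as OpenCV has them. Camera axes: x right, y down, z forward; pixel columns grow to the right and rows downward; lengths in m; the calibration is good to about 2 mm. A picture is of the moment at which its call begins: read the wrist's pose just before it. calibration takes no time and is no camera call; for the wrist camera it gives the pose at the moment of the call.
- robot.hand_in(): hands the job in; it is judged then, once.
Trained networks look in the newest picture that a camera, given by its name, has taken for a name from the list of things; names that differ only in an ending like _2 or _b are one class to them, and where a whole thing is asked for, a point or a joint stands for the part that bears it (a point fixed in the world has none). Each returns a list of dicts, best first, with "confidence" (0 to 1); they miss things now and then, are a little off and sometimes report something else, mostly with a low value. They report only what shows in the picture. A call takes as long as a camera call.
- robot.look_for(query, camera): "extent" ([left, top, right, bottom] in pixels, round what is visible of it).
- robot.trace(query, camera): "pixels" (384x512 bool, what is visible of it) and "extent" ([left, top, right, bottom] in pixels, round what is visible of it).
- robot.spot_point(query, camera): "at" ([row, column] in pixels: a listed point, or the origin of a listed thing).
The state is a dict: "time": time; "joint_positions": joint angles; "joint_vel": joint speeds; "joint_efforts": joint torques, N m; "tcp_pos": TCP position; "tcp_rot": TCP orientation; "force": force on the tool from outside, world axes, zero at the start; "torque": the same for the moment, N m; "finger_gap": finger opening in m; "finger_force": force on a finger pad.
Only numpy, scipy, OpenCV 4.12 (cv2) and the standard library are available. Lean on these libraries where they do the work, as an engineer would, in place of code of your own. Each camera call takes 0.05 s, during which the arm holds its last target. There are 200 camera calls.

## Working session

There is one attempt and no reset: what is moved stays moved. The work goes in short steps, Python scripts to look and compute and a tool call to move; the robot and the scene stay as the last step left them, time stands still between calls to the robot, and variables do not carry over. Pictures are saved under pics/ and viewed, at most 10 in all, crops included, and the job is handed in when it is done.

Besides the shell and the picture viewer there is one more tool, called after "Call:" by a JSON object that holds its "method" and its "body". drive_tool: Moves the arm, as the interface text tells. Its arguments: {"type":"object","properties":{"motion":{"type":"array","items":{"type":"object","properties":{"travel":{"type":"array","items":{"type":"number"}},"twist":{"type":"array","items":{"type":"number"}},"grip":{"type":"number"}}}}},"required":["motion"]}

```bash
mkdir -p pics; cat > h.py <<'E'
import numpy as np, cv2
from workcell import robot
def cal(n):
    c=robot.calibration(n); return {k:np.array(v,float) for k,v in c.items()}
def ray(c,px):  # px (col,row)
    u=cv2.undistortPoints(np.array([[px]],float),c['K'],c['dist_coeffs'])[0,0]
    R=cv2.Rodrigues(c['rvec'])[0]; d=R.T@np.array([u[0],u[1],1]); o=-R.T@c['tvec'].ravel()
    return o,d
def atz(c,px,z):
    o,d=ray(c,px); return o+d*(z-o[2])/d[2]
def proj(c,p):
    return cv2.projectPoints(np.array(p,float).reshape(-1,3),c['rvec'],c['tvec'],c['K'],c['dist_coeffs'])[0].reshape(-1,2)
E
python3 - <<'E'
from h import *
H={'tube_mid':.055,'clip_rack':0,'clip_seat':.055,'clip_mouth':.055,'roller_mixer':0,'groove':.065,'mixer_switch_tip':.115,'switch_pivot':.062,'cream_jar':0,'brass_weight':0,'dropper_bottle':0}
for n in ['top','scene']:
    im=robot.get_image(n); cv2.imwrite(f'pics/{n}0.png',im); c=cal(n)
    for q,z in H.items():
        for r in robot.spot_point(q,n)[:2]:
            a=r['at']; print(n,q,round(r['confidence'],2),np.round(a,1),atz(c,(a[1],a[0]),z).round(4))
print(robot.state()['time'],robot.state()['tcp_rot'])
E
```

```text
top tube_mid 0.75 [202.8 347.6] [ 0.4656 -0.2845  0.055 ]
top clip_rack 0.62 [206.1 343.5] [ 0.4593 -0.2836  0.    ]
top clip_seat 0.7 [201.1 349.5] [ 0.4716 -0.2911  0.055 ]
top clip_mouth 0.97 [213.  349.3] [ 0.4306 -0.2897  0.055 ]
top roller_mixer 0.76 [201.2 192. ] [0.4691 0.2617 0.    ]
top groove 0.74 [200.8 180.1] [0.4631 0.2906 0.065 ]
top mixer_switch_tip 0.45 [205.6 210.4] [0.4435 0.1794 0.115 ]
top switch_pivot 0.64 [200.1 210.1] [0.4674 0.188  0.062 ]
top cream_jar 0.5 [233.3 307.3] [ 0.3602 -0.1539  0.    ]
top brass_weight 0.61 [239.4 227.3] [0.3341 0.1307 0.    ]
top dropper_bottle 0.44 [165.2 155.8] [0.5996 0.3991 0.    ]
scene clip_rack 0.62 [178.1 320.5] [ 0.4751 -0.3029  0.    ]
scene clip_seat 0.43 [163.  320.1] [ 0.4862 -0.309   0.055 ]
scene roller_mixer 0.74 [256.8 194.7] [0.4598 0.2633 0.    ]
scene groove 0.58 [245.  184.5] [0.4516 0.2929 0.065 ]
scene mixer_switch_tip 0.47 [209.  219.8] [0.4534 0.1694 0.115 ]
scene switch_pivot 0.84 [225.8 215.7] [0.4603 0.1834 0.062 ]
scene cream_jar 0.3 [245.  185.2] [0.519  0.2531 0.    ]
scene brass_weight 0.6 [254.2 257.4] [0.3459 0.1358 0.    ]
1.2 [[ 9.57716280e-01  2.87714315e-01  1.28687908e-05]
 [ 2.87714316e-01 -9.57716277e-01 -7.33119953e-05]
 [-8.76826017e-06  7.39146267e-05 -9.99999997e-01]]
```

```bash
python3 -c "
import cv2,numpy as np
a=cv2.imread('pics/top0.png');b=cv2.imread('pics/scene0.png')
cv2.imwrite('pics/both.png',np.vstack([a,b])[:, :] if 0 else cv2.resize(np.hstack([a,b]),(800,300)))"
```

```text
(no output)
```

View pics/top0.png

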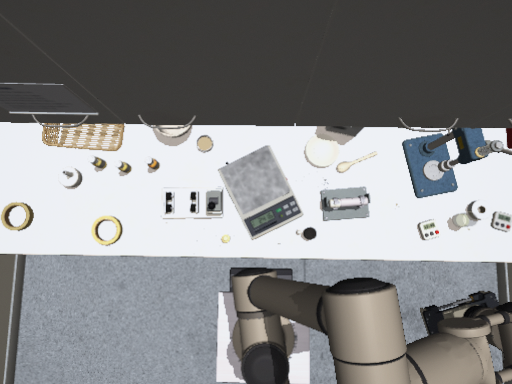

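View pics/scene0.png

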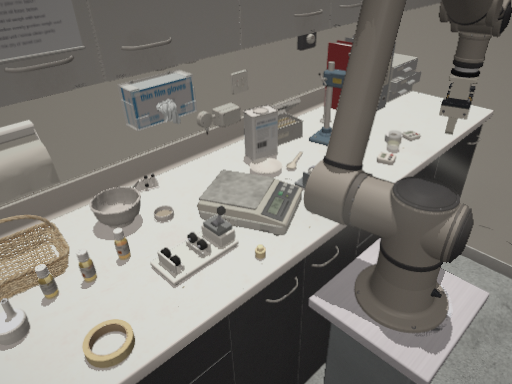

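The top view shows the mixer at about (192,203) with its box on the right (-y) side. The rack is at (345,203), with its open side facing the robot, and the balance is between them. I'll move over the rack for a close look.

Call:
{"method": "drive_tool", "body": {"motion": [{"travel": [0.9,0.6,0],"twist": [0,0,1],"grip": 0},{"travel": [0.9,0.6,0],"twist": [0,0,1],"grip": 0},{"travel": [0.9,0.6,0],"twist": [0,0,1],"grip": 0},{"travel": [0.9,0.6,0],"twist": [0,0,1],"grip": 0},{"travel": [0.9,0.6,0],"twist": [0,0,1],"grip": 0},{"travel": [0.9,0.6,0],"twist": [0,0,1],"grip": 0},{"travel": [0.9,0.6,0],"twist": [0,0,1],"grip": 0},{"travel": [0.9,0.6,0],"twist": [0,0,1],"grip": 0},{"travel": [0.9,0.6,0],"twist": [0,0,1],"grip": 0},{"travel": [0.9,0.6,0],"twist": [0,0,1],"grip": 0},{"travel": [0.9,0.6,0],"twist": [0,0,1],"grip": 0},{"travel": [0.9,0.6,0],"twist": [0,0,1],"grip": 0}]}}

```text
time: 2.2
tcp_pos: [0.4221, -0.3219, 0.2268]
tcp_rot: [[0.225, 0.974, 0.0], [0.974, -0.225, -0.0], [-0.0, 0.0, -1.0]]
force: [1.9, -0.2, -0.0]
finger_gap: 0.0918
finger_force: 0.0
```

```bash
cat > look.py <<'E'
from h import *
import sys
H={'tube_mid':.055,'clip_rack':0,'clip_seat':.055,'clip_mouth':.055,'roller_mixer':0,'groove':.065,'mixer_switch_tip':.115,'switch_pivot':.062}
name=sys.argv[1]; qs=sys.argv[2:]
c=cal('wrist'); im=robot.get_image('wrist'); cv2.imwrite(f'pics/{name}.png',im)
np.savez(f'pics/{name}.npz',**c)
for q in qs:
    for r in robot.spot_point(q,'wrist')[:2]:
        a=r['at']; print(q,round(r['confidence'],2),np.round(a,1),atz(c,(a[1],a[0]),H[q]).round(4))
s=robot.state(); print(s['time'],s['tcp_pos'],np.array(s['tcp_rot']).round(3).tolist(),s['force'],s['joint_positions'])
R=cv2.Rodrigues(c['rvec'])[0]; print('cam',(-R.T@c['tvec'].ravel()).round(3),R[2].round(3))
E
python3 look.py w1 tube_mid clip_rack clip_seat clip_mouth
```

```text
tube_mid 0.74 [133.5 286. ] [ 0.4689 -0.2867  0.055 ]
clip_rack 0.57 [129.7 278.5] [ 0.4646 -0.287   0.    ]
clip_seat 0.9 [130.8 285.2] [ 0.4685 -0.2834  0.055 ]
clip_mouth 0.87 [144.5 248.5] [ 0.423  -0.2894  0.055 ]
2.45 [ 0.42063749 -0.32300458  0.22661018] [[0.231, 0.973, -0.001], [0.973, -0.231, -0.0], [-0.0, -0.001, -1.0]] [-0.42124648 -0.50232415 -0.02861977] [-7.99131543e-01  3.52132773e-01  1.50935492e+00 -4.86811964e-04
  1.28041499e+00 -5.66325977e-01]
cam [ 0.441 -0.241  0.385] [-0.068 -0.298 -0.952]
```

View pics/w1.png

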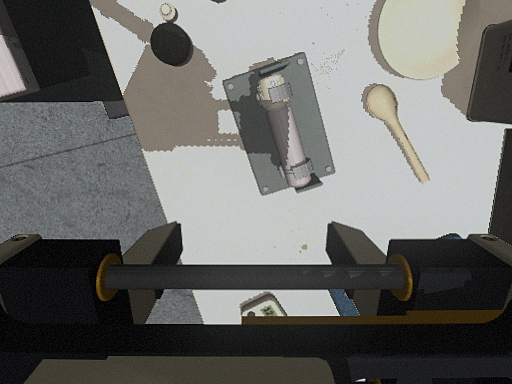

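The wrist view shows the tube from about (272,90) to (298,180). The base plate corners are at (223,83), (303,52), (336,170) and (262,194). Next I'll measure the yaw from these.

```bash
python3 - <<'E'
from h import *
c=dict(np.load('pics/w1.npz'))
P=np.array([atz(c,p,.01) for p in [(223,83),(303,52),(336,170),(262,194)]])
print(P.round(4),P.mean(0).round(4))
for i in range(4):
    d=P[(i+1)%4]-P[i]; print(np.linalg.norm(d).round(4),np.degrees(np.arctan2(d[1],d[0])).round(1))
for q in ['tube_mid','clip_rack']:
    for r in robot.trace(q,'wrist')[:1]:
        m=np.argwhere(r['pixels'])[:,::-1].astype(float)
        W=np.array([atz(c,p,.055 if q=='tube_mid' else .01)[:2] for p in m[::4]])
        print(q,r['confidence'],len(m),r['extent'],cv2.minAreaRect(W.astype(np.float32)))
E
python3 -c "
import cv2;a=cv2.imread('pics/w1.png')[40:205,200:350];cv2.imwrite('pics/w1c.png',cv2.resize(a,None,fx=3.5,fy=3.5,interpolation=cv2.INTER_CUBIC))"
```

```text
[[ 0.407  -0.2129  0.01  ]
 [ 0.512  -0.2003  0.01  ]
 [ 0.531  -0.3578  0.01  ]
 [ 0.4231 -0.3692  0.01  ]] [ 0.4683 -0.285   0.01  ]
0.1058 6.9
0.1587 -83.1
0.1085 -174.0
0.1571 95.9
tube_mid 0.94 2491 [254.2, 77.1, 311.4, 185.6] ((0.4674949645996094, -0.2880236804485321), (0.03077898919582367, 0.1350497156381607), 6.147499084472656)
clip_rack 0.73 8037 [222.0, 51.5, 336.4, 192.9] ((0.46765005588531494, -0.291517972946167), (0.10996051877737045, 0.17524686455726624), 5.749382495880127)
```

View pics/w1c.png

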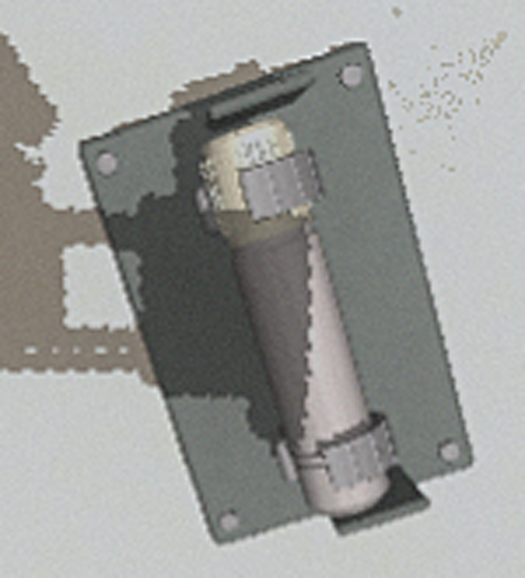

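Call:
{"method": "drive_tool", "body": {"motion": [{"travel": [0.475,0.36,-0.5],"twist": [0,0,0.985],"grip": 0},{"travel": [0.475,0.36,-0.5],"twist": [0,0,0.985],"grip": 0},{"travel": [0.475,0.36,-0.5],"twist": [0,0,0.985],"grip": 0},{"travel": [0.475,0.36,-0.5],"twist": [0,0,0.985],"grip": 0},{"travel": [0,0,-0.8],"twist": [0,0,0],"grip": 0},{"travel": [0,0,-0.8],"twist": [0,0,0],"grip": 0},{"travel": [0,0,0],"twist": [0,0,0],"grip": 0.2}]}}

```text
time: 3.13
tcp_pos: [0.4662, -0.2861, 0.1333]
tcp_rot: [[-0.11, 0.994, -0.005], [0.994, 0.11, 0.004], [0.005, -0.005, -1.0]]
force: [-0.6, 0.9, -0.8]
finger_gap: 0.0883
finger_force: 0.0
```

```bash
python3 look.py w2 tube_mid clip_seat; python3 - <<'E'
from h import *
c=dict(np.load('pics/w2.npz'))
for r in robot.trace('tube_mid','wrist')[:1]:
    m=np.argwhere(r['pixels'])[:,::-1].astype(float)
    W=np.array([atz(c,p,.055)[:2] for p in m[::4]])
    print(r['confidence'],len(m),r['extent'],cv2.minAreaRect(W.astype(np.float32)))
E
```

```text
tube_mid 0.64 [199.3 255.5] [ 0.4676 -0.2886  0.055 ]
3.2833 [ 0.46842842 -0.28774997  0.13767088] [[-0.11, 0.994, 0.001], [0.994, 0.11, -0.001], [-0.001, 0.001, -1.0]] [0.01253655 0.54443409 0.46576941] [-6.90268405e-01  4.71537712e-01  1.58424915e+00 -2.76817673e-05
  1.08478125e+00 -8.00740115e-01]
cam [ 0.458 -0.204  0.291] [ 0.029 -0.299 -0.954]
0.83 3857 [236.0, 126.6, 277.1, 261.4] ((0.46767088770866394, -0.2879687547683716), (0.030220067128539085, 0.1339157670736313), 5.475706577301025)
```

View pics/w2.png

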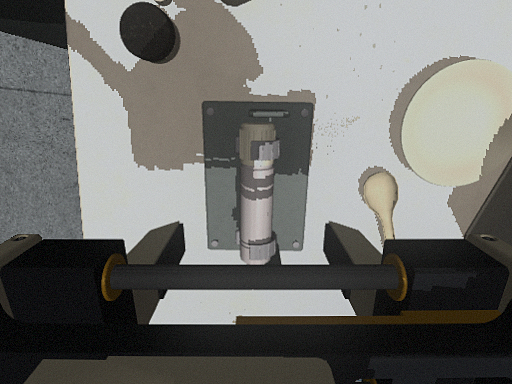

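The tube is centred under the tool and its yaw matches, with the tube spanning about (236–277, 127–261). I'll go down and grip.

Call:
{"method": "drive_tool", "body": {"motion": [{"travel": [0,0,-0.9],"twist": [0,0,0],"grip": 0.2},{"travel": [-0.03,0,-0.9],"twist": [0,0,0],"grip": 0.3},{"travel": [0,0,-0.9],"twist": [0,0,0],"grip": 0.4},{"travel": [0,0,-0.9],"twist": [0,0,0],"grip": 0.5},{"travel": [0,0,-0.45],"twist": [0,0,0],"grip": 0.55},{"travel": [0,0,0],"twist": [0,0,0],"grip": 0.6},{"travel": [0,0,0],"twist": [0,0,0],"grip": 0.65},{"travel": [0,0,0],"twist": [0,0,0],"grip": 0.7},{"travel": [0,0,0],"twist": [0,0,0],"grip": 0.8},{"travel": [0,0,0],"twist": [0,0,0],"grip": 0.8}]}}

```text
time: 4.17
tcp_pos: [0.4686, -0.2877, 0.0372]
tcp_rot: [[-0.112, 0.994, 0.002], [0.994, 0.112, -0.002], [-0.002, 0.002, -1.0]]
force: [-1.4, -1.0, 5.2]
finger_gap: 0.0291
finger_force: 30.0
```

Call:
{"method": "drive_tool", "body": {"motion": [{"travel": [0,0,0],"twist": [0,0,0],"grip": 0.8},{"travel": [0,0,0],"twist": [0,0,0],"grip": 0.8}]}}

```text
time: 4.33
tcp_pos: [0.4686, -0.2877, 0.0371]
tcp_rot: [[-0.112, 0.994, 0.002], [0.994, 0.112, -0.002], [-0.002, 0.002, -1.0]]
force: [-1.0, -0.6, 6.3]
finger_gap: 0.029
finger_force: 30.0
```

Call:
{"method": "drive_tool", "body": {"motion": [{"travel": [0,0,0.04],"twist": [0,0,0],"grip": 0.8},{"travel": [0,0,0.05],"twist": [0,0,0],"grip": 0.8},{"travel": [0,0,0],"twist": [0,0,0],"grip": 0.8}]}}

```text
time: 4.58
tcp_pos: [0.4678, -0.2867, 0.038]
tcp_rot: [[-0.112, 0.994, 0.0], [0.994, 0.112, 0.0], [-0.0, 0.0, -1.0]]
force: [-0.3, 0.2, -0.6]
finger_gap: 0.029
finger_force: 30.0
```

Call:
{"method": "drive_tool", "body": {"motion": [{"travel": [-0.2,-0.022,0],"twist": [0,0,0],"grip": 0.8},{"travel": [-0.2,-0.022,0],"twist": [0,0,0],"grip": 0.8},{"travel": [-0.2,-0.022,0],"twist": [0,0,0],"grip": 0.8},{"travel": [-0.2,-0.022,0],"twist": [0,0,0],"grip": 0.8}]}}

```text
time: 4.92
tcp_pos: [0.4499, -0.2898, 0.0387]
tcp_rot: [[-0.111, 0.994, 0.006], [0.994, 0.111, -0.003], [-0.003, 0.005, -1.0]]
force: [8.1, 0.6, 3.7]
finger_gap: 0.0293
finger_force: 30.0
```

Call:
{"method": "drive_tool", "body": {"motion": [{"travel": [-0.2,-0.022,0],"twist": [0,0,0],"grip": 0.8},{"travel": [-0.2,-0.022,0],"twist": [0,0,0],"grip": 0.8},{"travel": [-0.2,-0.022,0],"twist": [0,0,0],"grip": 0.8},{"travel": [-0.2,-0.022,0],"twist": [0,0,0],"grip": 0.8},{"travel": [-0.2,-0.022,0],"twist": [0,0,0],"grip": 0.8},{"travel": [-0.2,-0.022,0],"twist": [0,0,0],"grip": 0.8},{"travel": [0,0,0],"twist": [0,0,0],"grip": 0.8}]}}

```text
time: 5.5
tcp_pos: [0.4164, -0.292, 0.0373]
tcp_rot: [[-0.111, 0.994, -0.001], [0.994, 0.111, 0.001], [0.001, -0.001, -1.0]]
force: [0.1, -0.4, -0.7]
finger_gap: 0.0291
finger_force: 30.0
```

Call:
{"method": "drive_tool", "body": {"motion": [{"travel": [-0.1,0,0.4],"twist": [0,0,0],"grip": 0.8},{"travel": [0,0,0.8],"twist": [0,0,0],"grip": 0.8},{"travel": [0,0,1],"twist": [0,0,0],"grip": 0.8},{"travel": [0,0,1],"twist": [0,0,0],"grip": 0.8},{"travel": [0,0.3,1],"twist": [0,0,0],"grip": 0.8},{"travel": [0,0.6,1],"twist": [0,0,0],"grip": 0.8},{"travel": [0.1,1,0.9],"twist": [0,0,0],"grip": 0.8},{"travel": [0.1,1,0.5],"twist": [0,0,0],"grip": 0.8},{"travel": [0.1,1,0.2],"twist": [0,0,0],"grip": 0.8},{"travel": [0.1,1,0],"twist": [0,0,0],"grip": 0.8},{"travel": [0.1,1,0],"twist": [0,0,0],"grip": 0.8},{"travel": [0.1,1,0],"twist": [0,0,0],"grip": 0.8}]}}

```text
time: 6.5
tcp_pos: [0.4302, -0.1186, 0.2086]
tcp_rot: [[-0.112, 0.994, 0.001], [0.994, 0.112, -0.0], [-0.0, 0.001, -1.0]]
force: [0.4, -0.9, -1.3]
finger_gap: 0.0293
finger_force: 30.0
```

Call:
{"method": "drive_tool", "body": {"motion": [{"travel": [0.1,1,0],"twist": [0,0,0],"grip": 0.8},{"travel": [0.1,1,0],"twist": [0,0,0],"grip": 0.8},{"travel": [0.1,1,0],"twist": [0,0,0],"grip": 0.8},{"travel": [0.1,1,0],"twist": [0,0,0],"grip": 0.8},{"travel": [0.1,1,0],"twist": [0,0,0],"grip": 0.8},{"travel": [0.1,1,0],"twist": [0,0,0],"grip": 0.8},{"travel": [0.1,1,0],"twist": [0,0,0],"grip": 0.8},{"travel": [0.1,1,0],"twist": [0,0,0],"grip": 0.8},{"travel": [0.1,1,0],"twist": [0,0,0],"grip": 0.8},{"travel": [0.1,1,0],"twist": [0,0,0],"grip": 0.8},{"travel": [0.1,1,0],"twist": [0,0,0],"grip": 0.8},{"travel": [0,0.6,0],"twist": [0,0,0],"grip": 0.8}]}}

```text
time: 7.5
tcp_pos: [0.4578, 0.1724, 0.2084]
tcp_rot: [[-0.113, 0.994, 0.001], [0.994, 0.113, 0.001], [0.001, 0.001, -1.0]]
force: [0.7, -0.1, -1.0]
finger_gap: 0.0291
finger_force: 30.0
```

```bash
python3 look.py w3 roller_mixer groove switch_pivot mixer_switch_tip
```

```text
roller_mixer 0.82 [ 96.2 265.8] [0.4628 0.2607 0.    ]
groove 0.65 [ 58.8 270.2] [0.4601 0.2953 0.065 ]
7.75 [0.45760962 0.169587   0.20797976] [[-0.112, 0.994, 0.0], [0.994, 0.112, -0.0], [-0.0, -0.0, -1.0]] [-0.05525089  0.95991239  0.19731291] [ 1.97989208e-01  2.91573832e-01  1.65234430e+00 -4.62646148e-04
  1.19772429e+00  8.60030072e-02]
cam [0.448 0.255 0.366] [ 0.035 -0.302 -0.953]
```

View pics/w3.png

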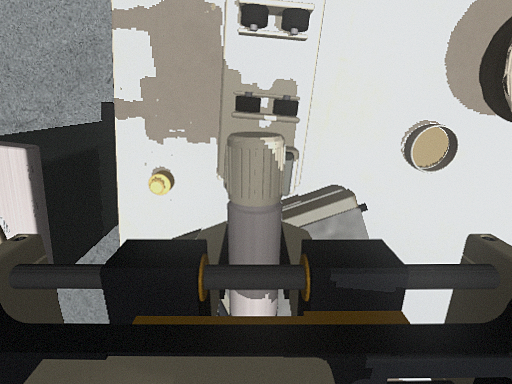

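The mixer's rollers are at about (254,18), (295,20), (248,103) and (285,106). Their images will give me the groove's position and yaw.

```bash
python3 - <<'E'
from h import *
from scipy.optimize import least_squares
c=dict(np.load('pics/w3.npz')); im=cv2.imread('pics/w3.png')
m=(im.max(2)<45).astype(np.uint8); m[:, :225]=0; m[:,310:]=0; m[125:]=0
n,l,s,ce=cv2.connectedComponentsWithStats(m)
B=[(tuple(ce[i].round(1)),s[i].tolist()) for i in range(1,n) if s[i,4]>100]; print(B)
px=np.array([b[0] for b in B])
# synthetic roller silhouettes: project cylinder surface points, take bbox-mask centroid
def cyl(x,y):
    t=np.linspace(0,2*np.pi,40); P=[]
    for yy in (y-.008,y+.008): P+= [(x+.014*np.cos(a),yy,.045+.014*np.sin(a)) for a in t]
    return np.array(P)
def model(p):
    o=[];cs,sn=np.cos(p[2]),np.sin(p[2])
    for x in(-.021,.021):
        for y in(.076,-.010):
            P=cyl(x,y); W=np.c_[p[0]+cs*P[:,0]-sn*P[:,1],p[1]+sn*P[:,0]+cs*P[:,1],P[:,2]]
            h=cv2.convexHull(proj(c,W).astype(np.float32)); M=cv2.moments(h); bb=h[:,0].min(0),h[:,0].max(0)
            o.append((M['m10']/M['m00'],M['m01']/M['m00'],*bb[0],*(bb[1]-bb[0])))
    return np.array(o)
if len(px)>=4:
    obs=np.array([ [*b[0],*b[1][:4]] for b in B])
    def f(p):
        q=model(p); r=[]
        for a in q: r.append((obs[:,:2]-a[:2])[np.argmin(((obs[:,:2]-a[:2])**2).sum(1))])
        return np.ravel(r)
    s=least_squares(f,[.463,.261,0]); p=s.x; print(p,np.degrees(p[2]),s.fun.round(1)); print(model(p).round(1))
    cs,sn=np.cos(p[2]),np.sin(p[2])
    for nme,(x,y) in dict(groove=(0,.033),pivot=(0,-.083)).items(): print(nme,p[0]+cs*x-sn*y,p[1]+sn*x+cs*y)
E
```

```text
[]
```

```bash
cat > fit.py <<'E'
from h import *
import sys
from scipy.optimize import least_squares
c=dict(np.load(f'pics/{sys.argv[1]}.npz')); im=cv2.imread(f'pics/{sys.argv[1]}.png'); th=int(sys.argv[2])
x0,x1,y1=map(int,sys.argv[3:6])
m=(im.max(2)<th).astype(np.uint8); m[:, :x0]=0; m[:,x1:]=0; m[y1:]=0
n,l,s,ce=cv2.connectedComponentsWithStats(m)
obs=np.array([[*ce[i],*s[i,:4]] for i in range(1,n) if s[i,4]>100]); print(obs.round(1))
def model(p):
    o=[];cs,sn=np.cos(p[2]),np.sin(p[2]); t=np.linspace(0,2*np.pi,40)
    for x in(-.021,.021):
        for y in(.076,-.010):
            P=np.array([(x+.014*np.cos(a),yy,.045+.014*np.sin(a)) for a in t for yy in(y-.008,y+.008)])
            W=np.c_[p[0]+cs*P[:,0]-sn*P[:,1],p[1]+sn*P[:,0]+cs*P[:,1],P[:,2]]
            h=cv2.convexHull(proj(c,W).astype(np.float32)); M=cv2.moments(h)
            o.append((M['m10']/M['m00'],M['m01']/M['m00'],*h[:,0].min(0),*np.ptp(h[:,0],0)))
    return np.array(o)
def f(p):
    return np.ravel([(obs[:,:2]-a[:2])[np.argmin(((obs[:,:2]-a[:2])**2).sum(1))] for a in model(p)])
s=least_squares(f,[.463,.261,0],loss='soft_l1'); p=s.x; print(p.round(4),np.degrees(p[2]).round(2),s.fun.round(1)); print(model(p).round(1))
cs,sn=np.cos(p[2]),np.sin(p[2])
for nme,(x,y) in dict(groove=(0,.033),pivot=(0,-.083)).items(): print(nme,np.round([p[0]+cs*x-sn*y,p[1]+sn*x+cs*y],4))
E
python3 -c "
import cv2;a=cv2.imread('pics/w3.png').max(2);print(a[8:28:3,240:312:3]);print(a[96:114:3,232:302:3])"
python3 fit.py w3 75 225 310 125
```

```text
[[ 92  59  61  63  59  60  64  66  62  64  96  97 101  96  95  79  57  50
   36  50  53 203 218 225]
 [141  58  67  61  59  62  62  63  58  61 104 103  99  96  84  59  55  61
   66  64  67  63  58  98]
 [147  55  59  57  62  60  57  63  61  49  99  90  83  79  58  56  64  59
   65  66  63  62  61  45]
 [130  58  58  60  61  63  66  61  62  34 228 227 165 172  81  56  62  61
   66  66  63  67  59  85]
 [130  58  56  60  58  58  64  61  59  59 228 230 160 172  63  64  62  64
   64  64  67  67  62 228]
 [125  50  55  50  44  40  58  57  55  99 227 234 160 170  52  64  63  61
   65  63  67  64  65 252]
 [226 220  50  41 169 173  48  52  42 211 226 227 176 166  43  57  61  56
   52  60  65  68  62 243]]
[[155 137  41  54  54  82  84  93  96 116 110 122 134 150 158 164 174 102
  109  86 139 133 205 230]
 [159 114  48  55  45  48  43  51  46  37 242 228 184 166 108  78 105  72
  104  81 120 127 140 230]
 [161 105  46  45  48  49  52  47  44  33 232 225 169 164  44  54  55  57
   56  59  60  57  96 223]
 [155  97  53  46  45  51  49  52  50  27 236 231 152 156  42  55  51  51
   58  59  62  55 183 226]
 [158  90  44  44  48  49  48  47  45  39 159 153 156 163  43  55  55  54
   52  57  56  49 217 228]
 [152 115  74  59  45  50  42  42  39  53 162 156 159 170  44  53  43  52
   52  56  57  59 221 225]]
[[254.1  14.8 240.    3.   29.   25. ]
 [295.1  19.  282.    8.   28.   24. ]
 [247.5 104.  236.   95.   25.   18. ]
 [285.1 107.3 273.   99.   25.   17. ]]
[0.4624 0.2606 0.0255] 1.46 [-0.1 -0.4  0.2  0.5 -0.2 -0.4  0.1  0.4]
[[254.3  15.2 240.    2.1  28.8  26.1]
 [247.3 103.5 234.2  94.6  26.4  17.5]
 [295.3  19.4 280.6   6.5  29.5  25.6]
 [285.  107.  271.6  98.2  26.9  17.4]]
groove [0.4615 0.2936]
pivot [0.4645 0.1777]
```

The fit is good to sub-pixel level: the groove is at (0.4615, 0.2936) with a yaw of 1.5°. I'll move over it and then down.

Call:
{"method": "drive_tool", "body": {"motion": [{"travel": [0.03,0.7,0],"twist": [0,0,-0.2],"grip": 0.8},{"travel": [0.03,1,0],"twist": [0,0,-0.2],"grip": 0.8},{"travel": [0.03,1,0],"twist": [0,0,-0.2],"grip": 0.8},{"travel": [0.03,1,0],"twist": [0,0,-0.2],"grip": 0.8},{"travel": [0.03,0.8,0],"twist": [0,0,-0.19],"grip": 0.8},{"travel": [0.01,0.46,-0.4],"twist": [0,0,0],"grip": 0.8},{"travel": [0,0,-1],"twist": [0,0,0],"grip": 0.8},{"travel": [0,0,-1],"twist": [0,0,0],"grip": 0.8},{"travel": [0,0,-1],"twist": [0,0,0],"grip": 0.8},{"travel": [0,0,-0.9],"twist": [0,0,0],"grip": 0.8},{"travel": [0,0,0],"twist": [0,0,0],"grip": 0.8},{"travel": [0,0,0],"twist": [0,0,0],"grip": 0.8}]}}

```text
time: 8.75
tcp_pos: [0.4613, 0.2929, 0.0993]
tcp_rot: [[-0.025, 1.0, -0.003], [1.0, 0.025, -0.002], [-0.002, -0.003, -1.0]]
force: [-0.3, 0.4, -0.7]
finger_gap: 0.0295
finger_force: 30.0
```

```bash
python3 look.py w4 groove tube_mid; python3 - <<'E'
from h import *
a=cv2.imread('pics/w4.png')[0:384,130:400]; cv2.imwrite('pics/w4c.png',cv2.resize(a,None,fx=1.5,fy=1.5))
E
```

```text
tube_mid 0.88 [252.1 252.9] [0.4613 0.2556 0.055 ]
8.9 [0.46294812 0.29418327 0.10182841] [[-0.025, 1.0, 0.003], [1.0, 0.025, 0.001], [0.001, 0.003, -1.0]] [-0.19624693 -0.60826684 -1.26907094] [ 4.26421944e-01  5.11958307e-01  1.62984957e+00 -1.61204450e-04
  9.96814113e-01  4.01296641e-01]
cam [0.46  0.376 0.257] [ 0.005 -0.307 -0.952]
```

View pics/w4c.png

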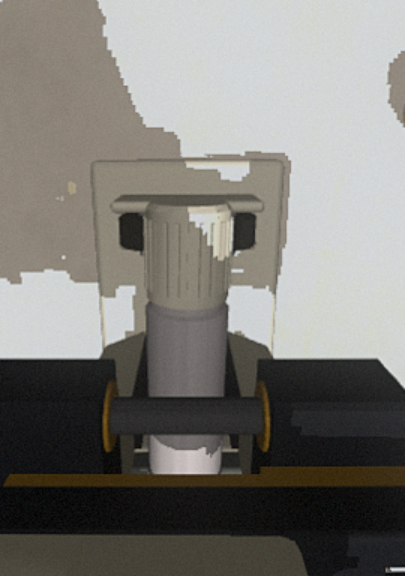

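The tube is straight over the groove, with the far rollers showing equally on both sides. I'll lower it gently.

Call:
{"method": "drive_tool", "body": {"motion": [{"travel": [0,0,-0.7],"twist": [0,0,0],"grip": 0.8},{"travel": [0,0,-0.7],"twist": [0,0,0],"grip": 0.8},{"travel": [0,0,-0.3],"twist": [0,0,0],"grip": 0.8},{"travel": [0,0,-0.1],"twist": [0,0,0],"grip": 0.8},{"travel": [0,0,-0.1],"twist": [0,0,0],"grip": 0.8},{"travel": [0,0,0],"twist": [0,0,0],"grip": 0.8},{"travel": [0,0,0],"twist": [0,0,0],"grip": 0.8}]}}

```text
time: 9.48
tcp_pos: [0.4624, 0.2944, 0.0536]
tcp_rot: [[-0.026, 1.0, 0.001], [1.0, 0.026, 0.001], [0.001, 0.001, -1.0]]
force: [-0.2, -1.3, -0.5]
finger_gap: 0.0294
finger_force: 30.0
```

Call:
{"method": "drive_tool", "body": {"motion": [{"travel": [0,0,-0.06],"twist": [0,0,0],"grip": 0.8},{"travel": [0,0,-0.06],"twist": [0,0,0],"grip": 0.8},{"travel": [0,0,0],"twist": [0,0,0],"grip": 0.8}]}}

```text
time: 9.73
tcp_pos: [0.4618, 0.2942, 0.0498]
tcp_rot: [[-0.026, 1.0, 0.0], [1.0, 0.026, 0.0], [0.0, 0.0, -1.0]]
force: [-0.7, -0.9, -1.0]
finger_gap: 0.029
finger_force: 30.0
```

Call:
{"method": "drive_tool", "body": {"motion": [{"travel": [0,0,-0.04],"twist": [0,0,0],"grip": 0.8},{"travel": [0,0,-0.03],"twist": [0,0,0],"grip": 0.8},{"travel": [0,0,0],"twist": [0,0,0],"grip": 0.8}]}}

```text
time: 9.98
tcp_pos: [0.4619, 0.2942, 0.0481]
tcp_rot: [[-0.026, 1.0, 0.0], [1.0, 0.026, 0.0], [0.0, 0.0, -1.0]]
force: [-0.3, -0.5, -0.6]
finger_gap: 0.0294
finger_force: 30.0
```

Call:
{"method": "drive_tool", "body": {"motion": [{"travel": [0,0,-0.04],"twist": [0,0,0],"grip": 0.8},{"travel": [0,0,0],"twist": [0,0,0],"grip": 0.8},{"travel": [0,0,0],"twist": [0,0,0],"grip": 0.8}]}}

```text
time: 10.23
tcp_pos: [0.4619, 0.2943, 0.048]
tcp_rot: [[-0.026, 1.0, 0.001], [1.0, 0.026, 0.0], [0.0, 0.001, -1.0]]
force: [-3.2, -0.8, 8.1]
finger_gap: 0.029
finger_force: 30.0
```

Call:
{"method": "drive_tool", "body": {"motion": [{"travel": [-0.015,0,0.025],"twist": [0,0,0],"grip": 0.8},{"travel": [0,0,0],"twist": [0,0,0],"grip": 0.8}]}}

```text
time: 10.4
tcp_pos: [0.4617, 0.2943, 0.048]
tcp_rot: [[-0.026, 1.0, 0.001], [1.0, 0.026, 0.0], [0.0, 0.001, -1.0]]
force: [-0.8, -0.8, 4.6]
finger_gap: 0.029
finger_force: 30.0
```

Call:
{"method": "drive_tool", "body": {"motion": [{"travel": [0,0,0],"twist": [0,0,0],"grip": 0.66},{"travel": [0,0,0],"twist": [0,0,0],"grip": 0.6},{"travel": [0,0,0],"twist": [0,0,0],"grip": 0.5},{"travel": [0,0,0],"twist": [0,0,0],"grip": 0.4},{"travel": [0,0,0],"twist": [0,0,0],"grip": 0.4},{"travel": [0,0,0.3],"twist": [0,0,0],"grip": 0.4},{"travel": [0,0,0.8],"twist": [0,0,0],"grip": 0.4},{"travel": [0,0,1],"twist": [0,0,0],"grip": 0.4},{"travel": [0,0,1],"twist": [0,0,0],"grip": 0.4},{"travel": [0,0,1],"twist": [0,0,0],"grip": 0.4},{"travel": [0,0,1],"twist": [0,0,0],"grip": 0.4},{"travel": [0,0,1],"twist": [0,0,0],"grip": 0.6}]}}

```text
time: 11.4
tcp_pos: [0.4612, 0.2941, 0.202]
tcp_rot: [[-0.026, 1.0, 0.0], [1.0, 0.026, 0.0], [0.0, 0.0, -1.0]]
force: [1.0, 0.7, 0.3]
finger_gap: 0.0516
finger_force: 0.0
```

Call:
{"method": "drive_tool", "body": {"motion": [{"travel": [0,-0.5,0],"twist": [0,0,0],"grip": 1},{"travel": [0,-1,0],"twist": [0,0,0],"grip": 1},{"travel": [0,-1,0],"twist": [0,0,0],"grip": 1},{"travel": [0,0,0],"twist": [0,0,0],"grip": 1},{"travel": [0,0,0],"twist": [0,0,0],"grip": 1}]}}

```text
time: 11.82
tcp_pos: [0.4614, 0.2307, 0.2003]
tcp_rot: [[-0.023, 1.0, 0.0], [1.0, 0.023, 0.0], [0.0, 0.0, -1.0]]
force: [0.3, 0.5, 0.3]
finger_gap: 0.0195
finger_force: 0.0
```

```bash
python3 look.py w5 tube_mid mixer_switch_tip switch_pivot; python3 - <<'E'
from h import *
c=dict(np.load('pics/w5.npz'))
for r in robot.trace('tube_mid','wrist')[:1]:
    m=np.argwhere(r['pixels'])[:,::-1].astype(float)
    W=np.array([atz(c,p,.065)[:2] for p in m[::4]])
    print(r['confidence'],r['extent'],cv2.minAreaRect(W.astype(np.float32)))
robot.get_image('scene')
cs=cal('scene')
for r in robot.spot_point('mixer_switch_tip','scene'): print(r)
for a in (0,.15,.5,1): print(a,proj(cs,[.4645+.06*np.sin(a-.5),.1777,.062+.06*np.cos(a-.5)]),proj(c,[.4645+.06*np.sin(a-.5),.1777,.062+.06*np.cos(a-.5)]))
E
```

```text
tube_mid 0.84 [120.4 255.9] [0.462  0.2925 0.055 ]
mixer_switch_tip 0.74 [247.2 233. ] [0.4421 0.1742 0.115 ]
switch_pivot 0.64 [220.2 256.7] [0.4659 0.1798 0.062 ]
12.0167 [0.4613858  0.2323225  0.20003866] [[-0.026, 1.0, 0.0], [1.0, 0.026, 0.0], [0.0, 0.0, -1.0]] [ 0.24832551 -0.18590868  0.2333698 ] [3.17905636e-01 3.49999972e-01 1.58981286e+00 2.10158666e-04
 1.20166373e+00 2.91530699e-01]
cam [0.459 0.314 0.358] [ 0.007 -0.305 -0.952]
0.81 [240.0, 48.1, 273.6, 181.3] ((0.4607822895050049, 0.29544901847839355), (0.03057880513370037, 0.13457471132278442), 0.529071033000946)
{'at': [208.1, 220.6], 'confidence': 0.59}
{'at': [179.0, 320.5], 'confidence': 0.38}
0 [[221.61294118 213.11284289]] [[226.58166863 243.68950441]]
0.15 [[219.55272059 210.71425861]] [[234.64652496 245.76652351]]
0.5 [[214.60345128 206.48695631]] [[255.81023525 248.14144731]]
1 [[208.2618128  204.46958268]] [[284.89414469 244.96491465]]
```

View pics/w5.png

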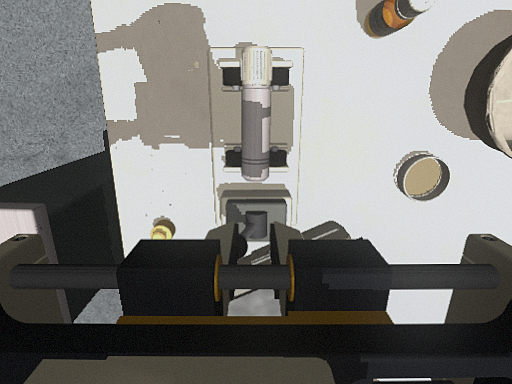

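The tube rests in the groove at (256,115), with all four rollers visible around it. The lever knob is at about (238,242), still off. I'll place the closed fingers on the knob's -x side.

Call:
{"method": "drive_tool", "body": {"motion": [{"travel": [-0.8,-0.55,0],"twist": [0,0,0],"grip": 1},{"travel": [-0.8,-0.6,0],"twist": [0,0,0],"grip": 1},{"travel": [-0.8,-0.6,0],"twist": [0,0,0],"grip": 1},{"travel": [-0.66,-0.5,0],"twist": [0,0,0],"grip": 1},{"travel": [0,0,-0.8],"twist": [0,0,0],"grip": 1},{"travel": [0,0,-1],"twist": [0,0,0],"grip": 1},{"travel": [0,0,-1],"twist": [0,0,0],"grip": 1},{"travel": [0,0,-0.8],"twist": [0,0,0],"grip": 1},{"travel": [0,0,-0.4],"twist": [0,0,0],"grip": 1},{"travel": [0,0,0],"twist": [0,0,0],"grip": 1}]}}

```text
time: 13.0
tcp_pos: [0.3835, 0.1753, 0.0982]
tcp_rot: [[-0.026, 1.0, -0.004], [1.0, 0.026, -0.001], [-0.001, -0.004, -1.0]]
force: [-0.3, 0.2, -0.2]
finger_gap: 0.0005
finger_force: 0.0
```

Call:
{"method": "drive_tool", "body": {"motion": [{"travel": [0.25,0.006,0],"twist": [0,0,0],"grip": 1},{"travel": [0.25,0.006,0],"twist": [0,0,0],"grip": 1},{"travel": [0.25,0.006,0],"twist": [0,0,0],"grip": 1},{"travel": [0.25,0.006,0],"twist": [0,0,0],"grip": 1},{"travel": [0.25,0.006,0],"twist": [0,0,0],"grip": 1},{"travel": [0.25,0.006,0],"twist": [0,0,0],"grip": 1}]}}

```text
time: 13.5
tcp_pos: [0.4229, 0.1763, 0.1004]
tcp_rot: [[-0.026, 1.0, -0.0], [1.0, 0.026, 0.0], [0.0, -0.0, -1.0]]
force: [-1.6, 0.5, 1.3]
finger_gap: 0.0006
finger_force: 1.1
```

Call:
{"method": "drive_tool", "body": {"motion": [{"travel": [0.25,0.006,0],"twist": [0,0,0],"grip": 1},{"travel": [0.25,0.006,0],"twist": [0,0,0],"grip": 1},{"travel": [0.25,0.006,0],"twist": [0,0,0],"grip": 1},{"travel": [0.25,0.006,0],"twist": [0,0,0],"grip": 1},{"travel": [0.2,0.005,0],"twist": [0,0,0],"grip": 1},{"travel": [0.1,0.002,0],"twist": [0,0,0],"grip": 1}]}}

```text
time: 14.0
tcp_pos: [0.4556, 0.1771, 0.0999]
tcp_rot: [[-0.025, 1.0, 0.0], [1.0, 0.025, -0.0], [-0.0, 0.0, -1.0]]
force: [-0.9, 0.5, -0.7]
finger_gap: 0.0006
finger_force: 0.5
```

Call:
{"method": "drive_tool", "body": {"motion": [{"travel": [0.08,0.002,0],"twist": [0,0,0],"grip": 1},{"travel": [0.08,0.002,0],"twist": [0,0,0],"grip": 1}]}}

```text
time: 14.17
tcp_pos: [0.4587, 0.1771, 0.0998]
tcp_rot: [[-0.026, 1.0, -0.001], [1.0, 0.026, -0.0], [-0.0, -0.001, -1.0]]
force: [-0.9, -1.1, -0.2]
finger_gap: 0.0005
finger_force: 0.6
```

Call:
{"method": "drive_tool", "body": {"motion": [{"travel": [0.08,0.002,0],"twist": [0,0,0],"grip": 1},{"travel": [0.08,0.002,0],"twist": [0,0,0],"grip": 1}]}}

```text
time: 14.33
tcp_pos: [0.4628, 0.1773, 0.1]
tcp_rot: [[-0.026, 1.0, -0.0], [1.0, 0.026, -0.0], [-0.0, -0.0, -1.0]]
force: [-1.6, -0.3, -1.1]
finger_gap: 0.0004
finger_force: 0.6
```

Call:
{"method": "drive_tool", "body": {"motion": [{"travel": [0.06,0.002,0],"twist": [0,0,0],"grip": 1},{"travel": [0.0,0.0,0],"twist": [0,0,0],"grip": 1}]}}

```text
time: 14.5
tcp_pos: [0.4641, 0.1773, 0.1]
tcp_rot: [[-0.026, 1.0, -0.001], [1.0, 0.026, -0.0], [-0.0, -0.001, -1.0]]
force: [-2.6, -0.5, 0.3]
finger_gap: 0.0003
finger_force: 1.3
```

Call:
{"method": "drive_tool", "body": {"motion": [{"travel": [0.06,0.002,0],"twist": [0,0,0],"grip": 1},{"travel": [0.0,0.0,0],"twist": [0,0,0],"grip": 1}]}}

```text
time: 14.67
tcp_pos: [0.4643, 0.1773, 0.0999]
tcp_rot: [[-0.026, 1.0, -0.004], [1.0, 0.026, -0.0], [-0.0, -0.004, -1.0]]
force: [-7.0, -0.8, 3.7]
finger_gap: 0.0005
finger_force: 3.7
```

Call:
{"method": "drive_tool", "body": {"motion": [{"travel": [0.06,0.002,0],"twist": [0,0,0],"grip": 1},{"travel": [0.0,0.0,0],"twist": [0,0,0],"grip": 1}]}}

```text
time: 14.83
tcp_pos: [0.4644, 0.1773, 0.0999]
tcp_rot: [[-0.026, 1.0, -0.006], [1.0, 0.026, -0.001], [-0.001, -0.006, -1.0]]
force: [-12.5, 0.1, 6.2]
finger_gap: 0.0004
finger_force: 6.1
```

The lever is against its stop, because the force rises while the tool no longer moves. I'll back off, rise and check.

Call:
{"method": "drive_tool", "body": {"motion": [{"travel": [-0.2,0,0],"twist": [0,0,0],"grip": 1},{"travel": [-0.6,0,0],"twist": [0,0,0],"grip": 1},{"travel": [-0.8,0,0],"twist": [0,0,0],"grip": 1},{"travel": [-0.6,0,0.6],"twist": [0,0,0],"grip": 1},{"travel": [0,0,1],"twist": [0,0,0],"grip": 1},{"travel": [0,0,1],"twist": [0,0,0],"grip": 1},{"travel": [0,0,1],"twist": [0,0,0],"grip": 1},{"travel": [0,0,1],"twist": [0,0,0],"grip": 1},{"travel": [0,0,0],"twist": [0,0,0],"grip": 1},{"travel": [0,0,0],"twist": [0,0,0],"grip": 1}]}}

```text
time: 15.67
tcp_pos: [0.4137, 0.1777, 0.2166]
tcp_rot: [[-0.026, 1.0, 0.005], [1.0, 0.026, 0.001], [0.001, 0.005, -1.0]]
force: [-0.5, -0.7, -1.1]
finger_gap: 0.0004
finger_force: 0.0
```

```bash
python3 look.py w6 mixer_switch_tip tube_mid
```

```text
mixer_switch_tip 0.82 [189.3 330.4] [0.4896 0.1785 0.115 ]
tube_mid 0.62 [ 66.9 303.8] [0.4645 0.2955 0.055 ]
15.8167 [0.41204204 0.17731239 0.21423109] [[-0.026, 1.0, -0.001], [1.0, 0.026, -0.0], [-0.0, -0.001, -1.0]] [ 0.18178881  0.66353321 -0.97188107] [ 2.35306925e-01  2.14544900e-01  1.73982919e+00 -1.28514054e-04
  1.18834436e+00  2.09767881e-01]
cam [0.411 0.261 0.374] [ 0.013 -0.304 -0.953]
```

View pics/w6.png

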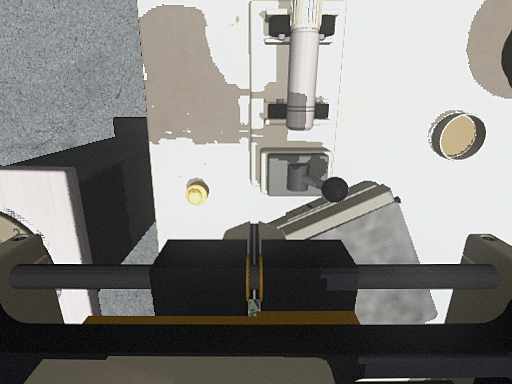

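The knob is at (334,189), leaning fully to +x, so the mixer is on. The tube still rests in the groove at (304,65), and the weight stands where it was.

```bash
python3 -c "
from workcell import robot; print(robot.hand_in())"
```

```text
the job is handed in; nothing more can be done
None
```

The tube was rolled out of the clips and laid in the groove on all four rollers, the mixer lever is over at its on stop, the arm touched none of the bystanders, and the job was handed in at about 16 s.

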